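Load the dry block, check the probe in three reference cups and start the run

TASK

Set up the dry block for its run: first drop every amber sample jar upright into a pocket of its own, then check the orange probe by dipping its tip well inside the white, the yellow and the blue reference cup in that order, about three seconds in each, and hang the probe back in its fork. Finally press the yellow, blue and green keys fully down, one at a time in that order, never the red one. Leave the cups standing upright on the bench and the white bottle and the blue tip box alone.

Things in the scene. Friction and masses are not known exactly. Their poses are not given: they have to be found in the camera images.
- jar0: Capped amber sample jar, a plain upright cylinder 48 mm in diameter (white cap too), 75 mm tall (amber part 54, cap 21), 0.08 to 0.17 kg. Origin: centre of its underside; z up along its axis. Stands on the bench at the start. Three to five of the five jars are present; absent ones read None.
- jar1: Capped amber sample jar, a plain upright cylinder 48 mm in diameter (white cap too), 75 mm tall (amber part 54, cap 21), 0.08 to 0.17 kg. Origin: centre of its underside; z up along its axis. Stands on the bench at the start. Three to five of the five jars are present; absent ones read None.
- jar2: Capped amber sample jar, a plain upright cylinder 48 mm in diameter (white cap too), 75 mm tall (amber part 54, cap 21), 0.08 to 0.17 kg. Origin: centre of its underside; z up along its axis. Stands on the bench at the start. Three to five of the five jars are present; absent ones read None.
- jar3: Capped amber sample jar, a plain upright cylinder 48 mm in diameter (white cap too), 75 mm tall (amber part 54, cap 21), 0.08 to 0.17 kg. Origin: centre of its underside; z up along its axis. Stands on the bench at the start. Three to five of the five jars are present; absent ones read None.
- jar4: Capped amber sample jar, a plain upright cylinder 48 mm in diameter (white cap too), 75 mm tall (amber part 54, cap 21), 0.08 to 0.17 kg. Origin: centre of its underside; z up along its axis. Stands on the bench at the start. Three to five of the five jars are present; absent ones read None.
- block: Dry block, fixed: grey base 84 (x) x 348 (y) x 30 mm, on it a row of five square aluminium pockets along y, 60 x 60 mm inside, 36 mm deep, open above, walls 6 mm thick. Origin: centre of its underside, on the bench. Pocket centres: x = 0, y = -132, -66, 0, 66, 132 mm; floors at z = 30, wall tops at z = 66 mm. A seated jar stands 39 mm proud of the walls.
- key_yellow_top (a point): Centre of the top of the yellow key, a round spring button 28 mm in diameter in a black housing; pressed straight down. The four keys stand in a row 52 mm apart on the controller, a fixed flat white box 90 x 230 mm, 40 mm high; their places in the row change from start to start. The y axis of this point lies along the row.
- key_blue_top (a point): Centre of the top of the blue key, a round spring button 28 mm in diameter in a black housing; pressed straight down. The four keys stand in a row 52 mm apart on the controller, a fixed flat white box 90 x 230 mm, 40 mm high; their places in the row change from start to start. The y axis of this point lies along the row.
- key_green_top (a point): Centre of the top of the green key, a round spring button 28 mm in diameter in a black housing; pressed straight down. The four keys stand in a row 52 mm apart on the controller, a fixed flat white box 90 x 230 mm, 40 mm high; their places in the row change from start to start. The y axis of this point lies along the row.
- key_red_top (a point): Centre of the top of the red key, a round spring button 28 mm in diameter in a black housing; pressed straight down. The four keys stand in a row 52 mm apart on the controller, a fixed flat white box 90 x 230 mm, 40 mm high; their places in the row change from start to start. The y axis of this point lies along the row.
- key_yellow (a joint): Travel of the yellow key in m: 0 released, 0.006 fully down (about 5 N); springs back. Counts as pressed beyond 0.0045.
- key_blue (a joint): Travel of the blue key in m: 0 released, 0.006 fully down (about 5 N); springs back. Counts as pressed beyond 0.0045.
- key_green (a joint): Travel of the green key in m: 0 released, 0.006 fully down (about 5 N); springs back. Counts as pressed beyond 0.0045.
- key_red (a joint): Travel of the red key in m: 0 released, 0.006 fully down (about 5 N); springs back. Counts as pressed beyond 0.0045. This one must not be pressed.
- probe: Orange probe, 152 mm long, 0.12 kg: steel stem 12 mm thick from the tip to 90 mm, black flange 42 mm wide from 90 to 96 mm, square orange grip 30 x 30 mm (sides along x and y) from 96 to 146 mm, small black button on top. Origin: at the lower tip; z up along the stem to the grip. At the start it hangs upright by its flange in the fork.
- fork (a point): Probe stand, fixed: 90 mm square foot 12 mm high, post on its +x side, on top a black level fork 8 mm thick, 70 mm wide; slot 24 mm wide, 44 mm long, open to -x; nothing stands above it. This point: on the fork's upper face, 108 mm above the bench, 20 mm in from the slot's open end, where the probe's axis belongs. The flange rests on it, the tip hangs 90 mm below. x points to the post, z up.
- cup_white: White round reference cup, open above, loose, about 0.3 kg, 72 mm outer diameter at the rim (68 at the foot), 70 mm tall, wall 4 mm, inner floor 8 mm and rim 70 mm above its underside. Origin: centre of its underside; z up.
- cup_yellow: Yellow round reference cup, open above, loose, about 0.3 kg, 72 mm outer diameter at the rim (68 at the foot), 70 mm tall, wall 4 mm, inner floor 8 mm and rim 70 mm above its underside. Origin: centre of its underside; z up.
- cup_blue: Blue round reference cup, open above, loose, about 0.3 kg, 72 mm outer diameter at the rim (68 at the foot), 70 mm tall, wall 4 mm, inner floor 8 mm and rim 70 mm above its underside. Origin: centre of its underside; z up.
- bottle: Bystander: white plastic bottle with red cap, 72 mm diameter, 160 mm tall. Origin: centre of its underside.
- tipbox: Bystander: closed blue box of pipette tips, 85 x 120 x 60 mm. Origin: centre of its underside.
Mind the look-alikes: they are no part of the job. What is shaped like the jar1 but pink, purple or turquoise is not meant.

How it is judged (in metres and radians):
On the way, in this order (a step that is already met when the one before it is completed fails the run):
1. every jar present stands upright on the floor of a pocket, let go (x of jar0 in the frame of block between -0.01 and 0.01 m and (y of jar0 in the frame of block between -0.142 and -0.122 m or y of jar0 in the frame of block between -0.076 and -0.056 m or y of jar0 in the frame of block between -0.01 and 0.01 m or y of jar0 in the frame of block between 0.056 and 0.076 m or y of jar0 in the frame of block between 0.122 and 0.142 m) and z of jar0 in the frame of block between 0.024 and 0.036 m and angle between each of jar0, jar1, jar2, jar3, jar4's own z axis and vertical below 0.15 rad and contact force between the fingers and jar0 below 0.1 N and x of jar1 in the frame of block between -0.01 and 0.01 m and (y of jar1 in the frame of block between -0.142 and -0.122 m or y of jar1 in the frame of block between -0.076 and -0.056 m or y of jar1 in the frame of block between -0.01 and 0.01 m or y of jar1 in the frame of block between 0.056 and 0.076 m or y of jar1 in the frame of block between 0.122 and 0.142 m) and z of jar1 in the frame of block between 0.024 and 0.036 m and contact force between the fingers and jar1 below 0.1 N and x of jar2 in the frame of block between -0.01 and 0.01 m and (y of jar2 in the frame of block between -0.142 and -0.122 m or y of jar2 in the frame of block between -0.076 and -0.056 m or y of jar2 in the frame of block between -0.01 and 0.01 m or y of jar2 in the frame of block between 0.056 and 0.076 m or y of jar2 in the frame of block between 0.122 and 0.142 m) and z of jar2 in the frame of block between 0.024 and 0.036 m and contact force between the fingers and jar2 below 0.1 N and x of jar3 in the frame of block between -0.01 and 0.01 m and (y of jar3 in the frame of block between -0.142 and -0.122 m or y of jar3 in the frame of block between -0.076 and -0.056 m or y of jar3 in the frame of block between -0.01 and 0.01 m or y of jar3 in the frame of block between 0.056 and 0.076 m or y of jar3 in the frame of block between 0.122 and 0.142 m) and z of jar3 in the frame of block between 0.024 and 0.036 m and contact force between the fingers and jar3 below 0.1 N and x of jar4 in the frame of block between -0.01 and 0.01 m and (y of jar4 in the frame of block between -0.142 and -0.122 m or y of jar4 in the frame of block between -0.076 and -0.056 m or y of jar4 in the frame of block between -0.01 and 0.01 m or y of jar4 in the frame of block between 0.056 and 0.076 m or y of jar4 in the frame of block between 0.122 and 0.142 m) and z of jar4 in the frame of block between 0.024 and 0.036 m and contact force between the fingers and jar4 below 0.1 N), for 0.2 s.
2. the probe tip is at least 20 mm below the rim inside the upright white cup, for 1.5 s (horizontal distance between probe and cup_white below 0.031 m and z of probe in the frame of cup_white between 0 and 0.05 m and angle between cup_white's own z axis and vertical below 0.2 rad), for 1.5 s.
3. the probe tip is at least 20 mm below the rim inside the upright yellow cup, for 1.5 s (horizontal distance between probe and cup_yellow below 0.031 m and z of probe in the frame of cup_yellow between 0 and 0.05 m and angle between cup_yellow's own z axis and vertical below 0.2 rad), for 1.5 s.
4. the probe tip is at least 20 mm below the rim inside the upright blue cup, for 1.5 s (horizontal distance between probe and cup_blue below 0.031 m and z of probe in the frame of cup_blue between 0 and 0.05 m and angle between cup_blue's own z axis and vertical below 0.2 rad), for 1.5 s.
5. the probe hangs in its fork again, let go (horizontal distance between probe and fork below 0.018 m and z of probe in the frame of fork between -0.098 and -0.082 m and angle between probe's own z axis and vertical below 0.12 rad and contact force between the fingers and probe below 0.1 N), for 0.2 s.
6. the yellow key alone is pressed fully down (value of joint key_yellow above 0.0045 m and value of joint each of key_blue, key_green, key_red below 0.002 m), for 0.05 s.
7. the blue key alone is pressed fully down (value of joint key_blue above 0.0045 m and value of joint each of key_yellow, key_green, key_red below 0.002 m), for 0.05 s.
8. the green key alone is pressed fully down (value of joint key_green above 0.0045 m and value of joint each of key_yellow, key_blue, key_red below 0.002 m), for 0.05 s.
At the end, for the whole second after the job is handed in: Jars at rest in pockets: within 0.15 rad of upright, 10 mm of the pocket centre in x and y, on its floor. Probe hung in the fork: tip within 18 mm sideways, 8 mm in height, 0.12 rad of upright. Cups upright (0.1 rad), at rest on the bench. All keys up (under 1.5 mm) (all of step 1 and all of step 5 and linear speed of each of jar0, jar1, jar2, jar3, jar4, probe, cup_white, cup_yellow, cup_blue below 0.02 m/s and angle between each of cup_white, cup_yellow, cup_blue's own z axis and vertical below 0.1 rad and height (world z) of each of cup_white, cup_yellow, cup_blue below 0.008 m and value of joint each of key_yellow, key_blue, key_green, key_red below 0.0015 m); the robot touches nothing.
It fails at once if the red key is pressed (value of joint key_red above 0.003 m).
It fails at once if two keys are pressed at once (value of joint each of key_yellow, key_blue above 0.003 m or value of joint each of key_yellow, key_green above 0.003 m or value of joint each of key_blue, key_green above 0.003 m).
It fails at once if the white bottle or the blue tip box is shifted by more than 40 mm or tipped (distance of any of bottle, tipbox from where it was at the start of the episode above 0.04 m or angle between any of bottle, tipbox's own z axis and vertical above 0.3 rad).
Of jar0, jar1, jar2, jar3, jar4 only 3 to 5 are there at a start; the rules pass over those that are not, and their reading is None.
At some moment in a run one of jar0, jar1, jar2, jar3, jar4, cup_white, cup_yellow, cup_blue may be knocked a few centimetres aside while the robot is not near it.
It also fails if it takes over 208 s, if anything falls off the work surface, if the arm or the gripper's body presses on something with over 40 N, if the wrist force passes 120 N, or if a joint passes its speed limit or range.

ROBOT

A 6-joint arm with a two-finger parallel gripper is mounted at the origin on the work surface. World frame = base frame: x ahead of the robot, y to its left, z up, the work surface at z = 0. Lengths are in m, angles in degrees, forces in N, time in s.
With the tool pointing down it reaches from about 0.275 to 0.85 m from the base axis. Payload 5.2 kg.
Tool frame: the origin (TCP) lies midway between the tips of the shut fingers; the grasp point (between the pads) lies 19 mm behind it (grip_point_offset is the distance from the TCP to the grasp point, in m); z points along the fingers, y is the line along which they close (so a half turn about z gives the same grasp; the last joint's range is limited). The gripper opens to 85 mm and grips with 20 to 120 N. Pads are 22 mm wide; open, the fingers measure 114 mm over their backs; the gripper's body (76 mm by 85 mm) begins 54 mm behind the grasp point. The pads swing forward as they close: fully open they stand 13 mm farther back than shut.
Start: joints at [-76.765, 14.817, 87.949, -0, 77.235, -11.62], TCP at [0.231, -0.499, 0.231] pointing down, gripper open.
Joint ranges: [-179.93, 179.93], [-52.35, 119.4], [10.71, 147.94], [-69.91, 249.91], [12.55, 155.21], [-178.61, 178.61]. Speed limits (degrees/s): [147.25, 147.25, 180, 180, 180, 180].

INTERFACE

Orientations are given as a 3x3 rotation matrix whose columns are the frame's x, y, z axes.
In Python, from station import reach, servo_line, move_joints, grip, pause, ik, get_obs, grab_frame, camera_params, IKError, hand_in, cut_out, landmark_of, grip_point_offset gives the robot as it stands. The module is installed in compiled form; this text tells all that it offers. Calls block until the motion is done:
- reach(position, orientation): joint-space move of the TCP to a pose.
- servo_line(position, frame=None, vel=0.15, until_force=None): straight line of the TCP; frame=None keeps the orientation; vel is the mean speed in m/s. With until_force (N) it stops when the force on the tool has changed by that much, and returns True; else False.
- move_joints(angles): joint-space move.
- grip(opening, force=None): finger opening in m; force is the grip in N (None keeps the last); returns when the fingers have stopped.
- pause(seconds).
- ik(position, orientation): joint angles nearest the present ones, or None.
- get_obs(): the state.
- grab_frame(name): name is "scene" or "side" or "wrist"; returns (picture, depth): 384x512x3 uint8, blue, green, red; 384x512 float32, m along the optical axis (not along the pixel's ray), 0 where there is no reading.
- camera_params(name): a dict with "intrinsics" (3x3 intrinsics, pixels), "dist" ([k1, k2, p1, p2, k3] as OpenCV has them; the pictures are not rectified), "R" (3x3) and "t" (3): a world point X has camera coordinates R X + t. Camera axes: x right, y down, z forward; pixel columns grow to the right and rows downward; lengths in m; the calibration is good to about 2 mm. A picture is of the moment at which its call begins: read the wrist's pose just before it. camera_params takes no time and is no camera call; for the wrist camera it gives the pose at the moment of the call.
A pose or a line that the arm cannot do raises IKError and nothing moves.
- hand_in(): hands the job in; it is judged then, once.
Trained networks look in the newest picture that a camera, given by its name, has taken for a name from the list of things; names that differ only in an ending like _2 or _b are one class to them, and where a whole thing is asked for, a point or a joint stands for the part that bears it (a point fixed in the world has none). Each returns a list of dicts, best first, with "conf" (0 to 1); they miss things now and then, are a little off and sometimes report something else, mostly with a low value. They report only what shows in the picture. A call takes as long as a camera call. They do not tell look-alikes from the thing itself.
- cut_out(camera, query): "region" (384x512 bool, what is visible of it) and "bbox" ([left, top, width, height] in pixels, round what is visible of it).
- landmark_of(camera, query): "xy" ([column, row] in pixels: a listed point, or the origin of a listed thing).
The state is a dict: "time_s": time; "joint_positions": joint angles; "dq": joint speeds; "joint_efforts": joint torques, N m; "tcp_pos": TCP position; "orientation": TCP orientation; "wrist_force": force on the tool from outside, world axes, zero at the start; "ft_torque": the same for the moment, N m; "width": finger opening in m; "finger_force": force on a finger pad.
Only numpy, scipy, OpenCV 4.12 (cv2) and the standard library are available. Lean on these libraries where they do the work, as an engineer would, in place of code of your own. Each camera call takes 0.05 s, during which the arm holds its last target. There are 200 camera calls.

## Working session

There is one attempt and no reset: what is moved stays moved. The work goes in short steps, each a Python script; the robot and the scene stay as the last script left them, time stands still between calls to the robot, and variables do not carry over. Pictures are saved under pics/ and viewed, at most 14 in all, crops included, and the job is handed in when it is done.

```bash
mkdir -p pics
cat > h.py <<'E'
import numpy as np, cv2
from station import *
def deproj(cam,P,depth,px):
    px=np.asarray(px,float).reshape(-1,2)
    n=cv2.undistortPoints(px.reshape(-1,1,2),np.array(P["intrinsics"]),np.array(P["dist"])).reshape(-1,2)
    d=np.asarray(depth).reshape(-1)
    C=np.c_[n*d[:,None],d]
    return (C-np.array(P["t"]))@np.array(P["R"])
def cloud(P,depth,mask):
    v,u=np.nonzero(mask&(depth>0))
    return deproj(None,P,depth[v,u],np.c_[u,v]),v,u
def proj(P,X):
    r,_=cv2.Rodrigues(np.array(P["R"]))
    return cv2.projectPoints(np.asarray(X,float).reshape(-1,1,3),r,np.array(P["t"]),np.array(P["intrinsics"]),np.array(P["dist"]))[0].reshape(-1,2)
E
python3 - <<'E'
from h import *
for c in("scene","side","wrist"):
    P=camera_params(c); im,d=grab_frame(c); cv2.imwrite(f"pics/{c}0.png",im); np.savez(f"{c}0.npz",im=im,d=d,**{k:np.array(v) for k,v in P.items()})
    C=-np.array(P["R"]).T@np.array(P["t"]); print(c,C.round(3),np.array(P["R"])[2].round(2),(d>0).mean())
    if c!="wrist":
        for q in("jar0","block","key_yellow_top","key_blue_top","key_green_top","key_red_top","probe","fork","cup_white","cup_yellow","cup_blue","bottle","tipbox"):
            print(q,[(np.round(r["xy"]).tolist(),round(r["conf"],2)) for r in landmark_of(c,q)][:7])
print(get_obs())
a=np.hstack([cv2.imread("pics/scene0.png"),cv2.imread("pics/side0.png")])
E
```

```text
scene [1.303 0.495 0.995] [-0.56 -0.43 -0.71] 0.9921824137369791
jar0 [([208.0, 180.0], 0.87), ([224.0, 170.0], 0.83), ([168.0, 154.0], 0.83), ([193.0, 157.0], 0.82), ([139.0, 156.0], 0.72), ([184.0, 136.0], 0.71), ([220.0, 149.0], 0.61)]
block [([265.0, 230.0], 0.76)]
key_yellow_top [([300.0, 178.0], 0.58), ([320.0, 320.0], 0.4)]
key_blue_top [([225.0, 172.0], 0.52), ([312.0, 185.0], 0.43)]
key_green_top [([285.0, 173.0], 0.55)]
key_red_top [([325.0, 194.0], 0.45)]
probe [([408.0, 241.0], 0.57)]
fork [([416.0, 220.0], 0.93)]
cup_white [([359.0, 229.0], 0.88), ([225.0, 173.0], 0.43), ([299.0, 176.0], 0.32)]
cup_yellow [([423.0, 284.0], 0.81), ([192.0, 157.0], 0.31)]
cup_blue [([358.0, 278.0], 0.96)]
bottle [([421.0, 285.0], 0.65), ([162.0, 190.0], 0.56)]
tipbox [([322.0, 321.0], 0.86)]
side [0.289 0.82  0.983] [ 0.23 -0.7  -0.68] 0.9959309895833334
jar0 [([291.0, 139.0], 0.69), ([284.0, 183.0], 0.68), ([302.0, 153.0], 0.67), ([345.0, 164.0], 0.56), ([298.0, 188.0], 0.53), ([324.0, 153.0], 0.51), ([325.0, 177.0], 0.5)]
block [([247.0, 228.0], 0.92)]
key_yellow_top [([304.0, 227.0], 0.
[... 697 characters left out ...]
      7.72367809e+01, -1.16189002e+01]), 'dq': array([ 0.04663603,  0.08447233,  0.02177812, -0.00943727, -0.04034374,
        0.08397448]), 'joint_efforts': array([-5.25816506e-05, -4.45921326e+01, -2.90888983e+01, -2.97362558e-04,
        8.75322094e-04, -3.78489517e-06]), 'tcp_pos': array([ 0.2311825 , -0.49905571,  0.23131246]), 'orientation': array([[ 9.07397230e-01,  4.20274038e-01,  1.30933060e-06],
       [ 4.20274038e-01, -9.07397229e-01,  3.50713713e-05],
       [ 1.59276698e-05, -3.12733875e-05, -9.99999999e-01]]), 'wrist_force': array([0.07275702, 0.87817273, 0.31828203]), 'ft_torque': array([0.02724036, 0.01623764, 0.01659731]), 'finger_force': 0.0, 'width': 0.08526785670257192}
```

View pics/scene0.png

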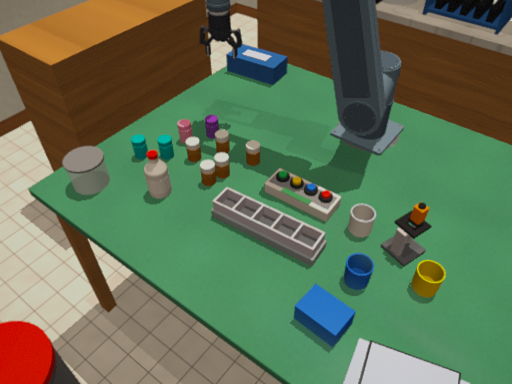

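View pics/side0.png

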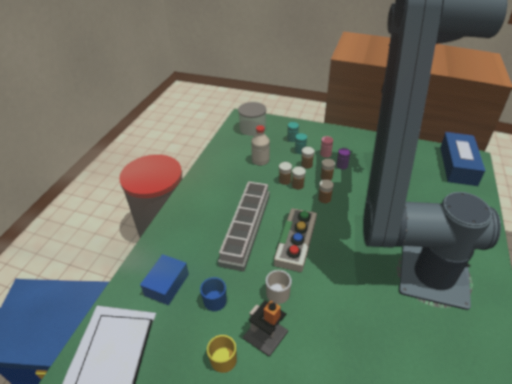

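The scene view shows five amber jars with white caps at (193,149), (208,172), (222,165), (222,141) and (253,152). The look-alikes are pink (184,130), purple (211,126) and turquoise (139,147) and (165,148). The fork, probe and cups are on the right, and the keys from left to right are green, yellow, blue, red. Next I'll build a top-down map from both depth views.

Run:
```python
from h import *
A=[];Cc=[]
for c in("scene","side"):
    P=np.load(c+"0.npz"); X,v,u=cloud(P,P["d"],np.ones((384,512),bool)); A.append(X);Cc.append(P["im"][v,u])
    for nm,px in dict(scene=dict(table=(330,260),tb=(180,210)),side=dict(table=(340,240),tb=(150,250)))[c].items(): print(c,nm,deproj(0,P,P["d"][px[1],px[0]],px).round(3))
s=0.0025
out=[]
for X,C in zip(A,Cc):
    im=np.zeros((400,300,3),np.uint8); # rows: x from .9 to -.1 ; cols: y .. 
    m=(X[:,2]>0.012)&(X[:,2]<.25); X=X[m];C=C[m]; o=np.argsort(X[:,2]);X=X[o];C=C[o]
    r=((0.95-X[:,0])/s).astype(int); k=((0.6-X[:,1])/s/1.6).astype(int)
    ok=(r>=0)&(r<400)&(k>=0)&(k<300); im[r[ok],k[ok]]=C[ok]; out.append(im)
P=np.load("scene0.npz");S=np.load("side0.npz")
# table plane and jar tops
for nm,px in dict(j1=(193,142),j2=(208,166),j3=(222,158),j4=(222,134),j5=(253,146),g=(283,175),y=(297,181),b=(311,188),r=(326,195),tip=(325,310),bottle=(153,155)).items():
    print(nm,deproj(0,P,P["d"][px[1],px[0]],px).round(3))
for nm,px in dict(jA=(308,151),jB=(285,167),jC=(298,172),jD=(328,162),jE=(326,185),g=(304,216),y=(301,226),b=(298,238),r=(294,250)).items():
    print(nm,deproj(0,S,S["d"][px[1],px[0]],px).round(3))
W=np.load("wrist0.npz")
cv2.imwrite("pics/top.png",np.hstack(out))
```

```text
scene table [[0.601 0.198 0.004]]
scene tb [[ 0.713 -0.273  0.   ]]
side table [[ 0.306 -0.052  0.001]]
side tb [[0.888 0.177 0.001]]
j1 [[ 0.504 -0.404  0.074]]
j2 [[ 0.564 -0.282  0.071]]
j3 [[ 0.508 -0.271  0.073]]
j4 [[ 0.417 -0.349  0.08 ]]
j5 [[ 0.401 -0.227  0.076]]
g [[ 0.446 -0.072  0.062]]
y [[ 0.444 -0.021  0.064]]
b [[0.443 0.03  0.062]]
r [[0.441 0.082 0.062]]
tip [[0.774 0.282 0.058]]
bottle [[ 0.695 -0.373  0.159]]
jA [[ 0.502 -0.405  0.074]]
jB [[ 0.56  -0.276  0.078]]
jC [[ 0.508 -0.269  0.073]]
jD [[ 0.413 -0.355  0.078]]
jE [[ 0.395 -0.226  0.075]]
g [[ 0.437 -0.068  0.06 ]]
y [[ 0.435 -0.018  0.063]]
b [[0.432 0.033 0.062]]
r [[0.432 0.083 0.063]]
```

View pics/wrist0.png

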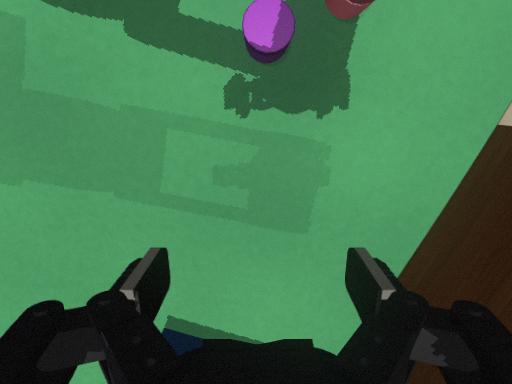

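The wrist picture shows the camera looking ahead of the fingers, with the purple look-alike at (269,25). Both depth views agree to within a few mm. Next I'll take wrist views over the jars, block, keys, cups and fork.

Run:
```python
from h import *
D=np.diag([1.,-1,-1])
for n,p in dict(wj=(.42,-.31,.36),wb=(.5,-.05,.40),wc=(.45,.22,.40)).items():
    reach(np.array(p),D); pause(.2)
    P=camera_params("wrist"); im,d=grab_frame("wrist"); cv2.imwrite(f"pics/{n}.png",im); np.savez(f"{n}.npz",im=im,d=d,**{k:np.array(v) for k,v in P.items()})
    print(n,get_obs()["time_s"],get_obs()["joint_positions"].round(0))
a=[cv2.imread(f"pics/{n}.png") for n in("wj","wb","wc")]
a=[cv2.resize(x,(400,300)) for x in a]
cv2.imwrite("pics/m.png",np.vstack([np.hstack(a[:2]),np.hstack([a[2],a[2]*0])]))
```

```text
wj 2.8417 [-49.   9.  78.  -0.  93.  41.]
wb 4.1583 [-19.   6.  75.  -0.  98.  72.]
wc 5.475 [ 13.   6.  76.  -0.  98. 103.]
```

View pics/m.png

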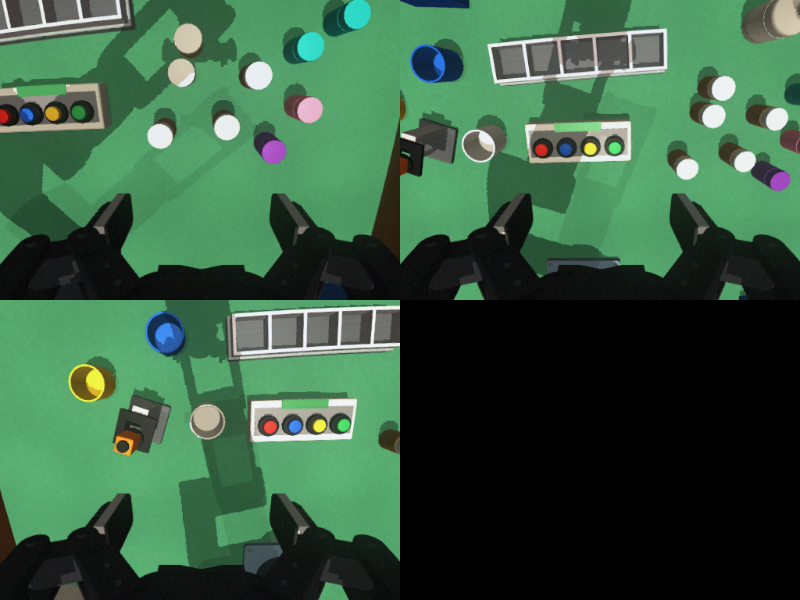

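The wrist views show five white caps in wj at (188,39), (181,73), (258,75), (160,136) and (226,127), with pink, purple and turquoise look-alikes at their right. In wc the fork with the probe is at (125,440), the cups at (87,383), (165,333) and (207,421), and the keys run red, blue, yellow, green. Next I'll fit the poses from height slices.

```bash
cat > meas.py <<'E'
from h import *
from scipy.optimize import least_squares
from scipy.ndimage import label
def world(P):
    d=P["d"]; v,u=np.mgrid[0:384,0:512]
    X=deproj(0,P,d.ravel(),np.c_[u.ravel(),v.ravel()]).reshape(384,512,3); X[d<=0]=np.nan
    return X
def blobs(X,lo,hi,extra=None,minpx=40,vmax=240):
    m=(X[...,2]>lo)&(X[...,2]<hi); m[vmax:]=0
    if extra is not None: m&=extra
    L,n=label(m)
    return [(L==i) for i in range(1,n+1) if (L==i).sum()>=minpx]
def circ(p):
    (x,y),r=cv2.minEnclosingCircle(p[:,:2].astype(np.float32)); return np.array([x,y]),r
def caps(P,X=None):
    X=world(P) if X is None else X; hsv=cv2.cvtColor(P["im"],cv2.COLOR_BGR2HSV); out=[]
    for b in blobs(X,.066,.086,hsv[...,1]<100,100):
        p=X[b]; c,r=circ(p); v,u=np.nonzero(b)
        out.append((c.round(4),round(r,4),np.median(p[:,2]).round(4),int(b.sum()),(int(u.mean()),int(v.mean())),p[:,:2].mean(0).round(4)))
    return out
E
python3 - <<'E'
from meas import *
for n in("wj","wb","wc"):
    P=np.load(n+".npz"); X=world(P); hsv=cv2.cvtColor(P["im"],cv2.COLOR_BGR2HSV); H,S=hsv[...,0],hsv[...,1]
    z=X[...,2]; t=(np.abs(z)<.012)&(S>80); t[240:]=0; A=np.c_[X[t][:,:2],np.ones(t.sum())]; print(n,"table fit",np.median(z[t]).round(4),np.linalg.lstsq(A,z[t],rcond=None)[0].round(4))
    print(" caps");[print("  ",*o) for o in caps(P,X)]
    for nm,e in dict(yel=(H>20)&(H<35)&(S>120),blu=(H>100)&(H<125)&(S>120),red=((H<6)|(H>174))&(S>120),grn=(H>45)&(H<75)&(S>90)).items():
        for b in blobs(X,.05,.085,e,20): 
            p=X[b];c,r=circ(p); print("  ",nm,c.round(4),round(r,4),p.mean(0).round(4),p[:,2].max().round(4),b.sum())
    for b in blobs(X,.056,.075,S<70,300):
        p=X[b]; r=cv2.minAreaRect((p[:,:2]*1000).astype(np.float32)); print("  rect",np.round(r[0],1),np.round(r[1],1),round(r[2],2),np.median(p[:,2]).round(4))
    for lo,hi in((.095,.12),(.15,.185),(.03,.05),(.005,.02)):
        for b in blobs(X,lo,hi,None,150):
            p=X[b]; r=cv2.minAreaRect((p[:,:2]*1000).astype(np.float32)); print("  slice",lo,hi,np.round(r[0],1),np.round(r[1],1),round(r[2],2),np.median(p[:,2]).round(4))
E
```

```text
wj table fit 0.0003 [-0.0003  0.0004  0.0006]
 caps
   [ 0.5924 -0.0716] 0.0247 0.0667 122 (77, 29) [ 0.5916 -0.0717]
   [ 0.5622 -0.2885] 0.0241 0.0752 1135 (240, 49) [ 0.5619 -0.2886]
   [ 0.5077 -0.276 ] 0.0239 0.0752 1006 (231, 92) [ 0.508  -0.2764]
   [ 0.5034 -0.4095] 0.0244 0.0752 1038 (330, 96) [ 0.5036 -0.4089]
   [ 0.4446 -0.5062] 0.024 0.0751 914 (395, 139) [ 0.4454 -0.5048]
   [ 0.4119 -0.3577] 0.0241 0.0752 878 (290, 162) [ 0.4129 -0.3573]
   [ 0.3957 -0.2342] 0.024 0.0752 857 (204, 173) [ 0.3966 -0.235 ]
   yel [ 0.4366 -0.025 ] 0.0182 [ 0.4376 -0.0301  0.0609] 0.0652 330
   blu [0.4353 0.027 ] 0.0171 [0.4358 0.022  0.0605] 0.0647 315
   red [0.4334 0.0754] 0.0148 [0.4339 0.0696 0.0602] 0.0648 249
   grn [ 0.4374 -0.0775] 0.0171 [ 0.439  -0.0812  0.0607] 0.0647 333
  rect [614.3 -62.1] [ 54.3 229.4] 4.1 0.0657
  slice 0.03 0.05 [619.6   4.1] [49.4 41.3] 4.5 0.0318
  slice 0.03 0.05 [620.9 -64.7] [41.  46.8] 5.04 0.0316
  slice 0.03 0.05 [ 622.1 -133.3] [33.  50.7] 5.55 0.0315
  slice 0.03 0.05 [586.3 -56.6] [ 41.  258.9] 12.99 0.0347
  slice 0.03 0.05 [619.   59.9] [16.
[... 4163 characters left out ...]
 4.41 0.0315
  slice 0.03 0.05 [622.9 295.7] [34.  62.3] 39.31 0.041
  slice 0.03 0.05 [598.4 150.9] [91.3 43.7] 38.93 0.0344
  slice 0.03 0.05 [612.9 122.3] [58.8 56.5] 4.59 0.0315
  slice 0.03 0.05 [523.9 418.6] [65.2 23.7] 2.41 0.0403
  slice 0.03 0.05 [522.8 457.9] [62.2 32. ] 1.17 0.0407
  slice 0.03 0.05 [445.   -0.6] [ 91.3 230.7] 1.87 0.0406
  slice 0.03 0.05 [ 397.2 -217.7] [21.8 46.7] 85.8 0.0402
  slice 0.005 0.02 [615.  287.6] [55.6 54.8] 85.16 0.0084
  slice 0.005 0.02 [524.3 452.9] [40.6 51.5] 58.5 0.0086
  slice 0.005 0.02 [441.5 342.5] [91.5 90.2] 71.61 0.0121
  slice 0.005 0.02 [443.3 205.7] [56.  60.5] 14.08 0.0084
  slice 0.005 0.02 [ 400.1 -220.2] [22.3 47.3] 73.91 0.0127
```

```bash
python3 -c "
import cv2;im=cv2.imread('pics/wc.png')
cv2.imwrite('pics/fk.png',cv2.resize(im[80:250,60:320],None,fx=3,fy=3,interpolation=cv2.INTER_CUBIC))"
```

```text
(no output)
```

View pics/fk.png

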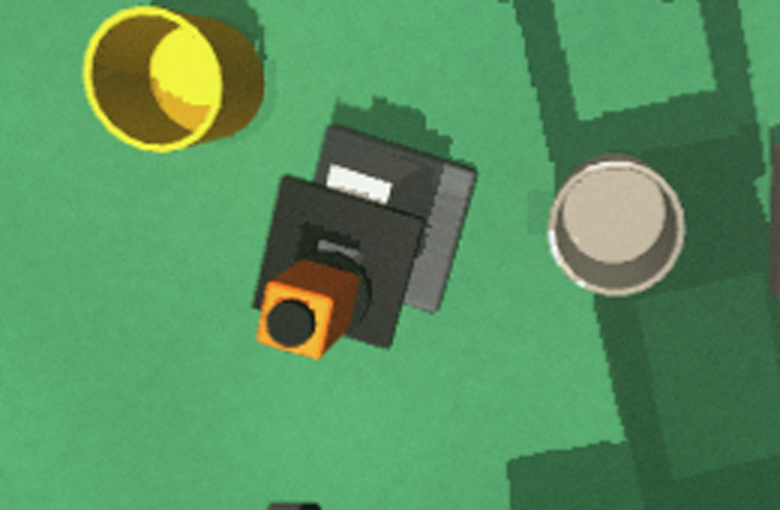

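The measurements agree with the text: caps at z 0.075 with r 24 mm, rims at 0.070, wall tops at 0.066, and fork at 0.108 with the grip top at 0.164.

Candidates for the jars, in scene pixels:
- **Amber with white cap (wanted):** (193,149), (208,172), (222,165), (222,141), (253,152)
- **Look-alikes (excluded):** pink (184,130), purple (211,126), turquoise (139,147) and (165,148)

I'll check this choice in one crop.

```bash
cat > act.py <<'E'
from meas import *
BC=np.array([.6205,-.0065]); BY=np.radians(4.3)
def pocket(y): return BC+y*np.array([-np.sin(BY),np.cos(BY)])
def R(th):
    c,s=np.cos(np.radians(th)),np.sin(np.radians(th)); return np.array([[c,s,0],[s,-c,0],[0,0,-1.]])
def snap():
    P=dict(camera_params("wrist")); P["im"],P["d"]=grab_frame("wrist"); return P
def nearcap(xy):
    P=snap(); X=world(P); S=cv2.cvtColor(P["im"],cv2.COLOR_BGR2HSV)[...,1]; best=None
    for b in blobs(X,.068,.086,S<60,150,300):
        c,r=circ(X[b])
        if .021<r<.028 and (best is None or np.linalg.norm(c-xy)<np.linalg.norm(best-xy)): best=c
    return best
def pick_place(xy,th,py,op=.075):
    grip(op,30); xy=np.array(xy)
    reach([*xy,.2],R(th)); pause(.15); c=nearcap(xy); print("cap",c,"exp",xy)
    if c is None or np.linalg.norm(c-xy)>.05: raise SystemExit("jar not where expected")
    if np.linalg.norm(c-xy)>.004: servo_line([*c,.2],vel=.15)
    hit=servo_line([*c,.040],vel=.12,until_force=10)
    if hit: print("HIT",get_obs()["tcp_pos"]); raise SystemExit
    grip(.03,40); o=get_obs(); print("width",round(o["width"],4),"ff",round(o["finger_force"],1))
    servo_line([*c,.2],vel=.2)
    if not .044<get_obs()["width"]<.052: raise SystemExit("lost")
    p=pocket(py); reach([*p,.2],R(94.3))
    servo_line([*p,.10],vel=.2)
    hit=servo_line([*p,.069],vel=.05,until_force=5); print("placed z",get_obs()["tcp_pos"].round(4),hit)
    grip(.065); servo_line([*p,.2],vel=.2); print("t",get_obs()["time_s"])
E
python3 - <<'E'
import cv2
im=cv2.imread('pics/scene0.png');cv2.imwrite('pics/crop.png',cv2.resize(im[110:215,120:275],None,fx=4,fy=4,interpolation=cv2.INTER_CUBIC))
E
```

```text
(no output)
```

View pics/crop.png

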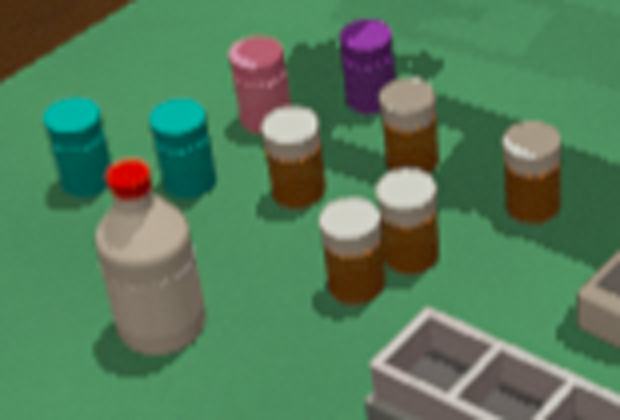

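The crop confirms five amber jars, at (293,155), (408,125), (350,250), (407,220) and (532,170). I'll pick the first one now.

Run:
```python
from act import *
pick_place((.5622,-.2882),-13,-.132,.075)
c=nearcap(pocket(-.132)); print(c,pocket(-.132))
P=snap(); cv2.imwrite("pics/p1.png",P["im"])
X=world(P)
for b in blobs(X,.09,.12,None,150,330): print(circ(X[b]),np.median(X[b][:,2]))
```

```text
cap [ 0.56243306 -0.28880763] exp [ 0.5622 -0.2882]
width 0.0467 ff 41.4
placed z [ 0.6296 -0.138   0.0707] True
t 14.5167
[ 0.39640567 -0.23328882] [ 0.63039719 -0.13812844]
(array([ 0.63043189, -0.13826935]), 0.023965954780578613) 0.1051170357828764
```

View pics/p1.png

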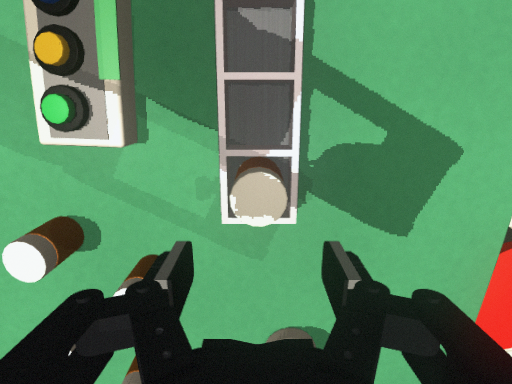

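The jar is seated, with its cap at (258,195), top at z 0.105 and on the pocket centre. On to the remaining four.

Run:
```python
from act import *
for xy,py in(((.508,-.2757),-.066),((.3957,-.2340),0.),((.4122,-.3575),.066),((.5037,-.4092),.132)): pick_place(xy,94.3,py)
reach([*(pocket(0)-[.1,0]),.38],R(0)); pause(.2); P=snap(); X=world(P)
for b in blobs(X,.098,.115,None,150,330): print(circ(X[b]),np.median(X[b][:,2]).round(4))
for k in(-2,-1,0,1,2): print(pocket(.066*k))
cv2.imwrite("pics/p5.png",P["im"])
```

```text
cap [ 0.50833338 -0.27588373] exp [ 0.508  -0.2757]
width 0.047 ff 40.8
placed z [ 0.6245 -0.0721  0.0705] True
t 21.9167
cap [ 0.39577419 -0.23349008] exp [ 0.3957 -0.234 ]
width 0.0471 ff 40.6
placed z [ 0.6196 -0.0063  0.0704] True
t 29.8167
cap [ 0.4122003  -0.35707018] exp [ 0.4122 -0.3575]
width 0.0472 ff 40.7
placed z [0.6146 0.0594 0.0705] True
t 38.6167
cap [ 0.50321037 -0.40943676] exp [ 0.5037 -0.4092]
width 0.047 ff 41.0
placed z [0.6097 0.1252 0.0706] True
t 47.9417
(array([ 0.63016522, -0.13842092]), 0.02430787868797779) 0.105
(array([ 0.62416446, -0.07174893]), 0.024647193029522896) 0.1052
(array([ 0.61957383, -0.00662257]), 0.024175168946385384) 0.1051
(array([0.6146934 , 0.05973523]), 0.024418005719780922) 0.1052
(array([0.60953581, 0.12480374]), 0.024331336840987206) 0.1052
(array([0.43477032, 0.34478021]), 0.049409184604883194) 0.1083
[ 0.63039719 -0.13812844]
[ 0.6254486  -0.07231422]
[ 0.6205 -0.0065]
[0.6155514  0.05931422]
[0.61060281 0.12512844]
```

View pics/p5.png

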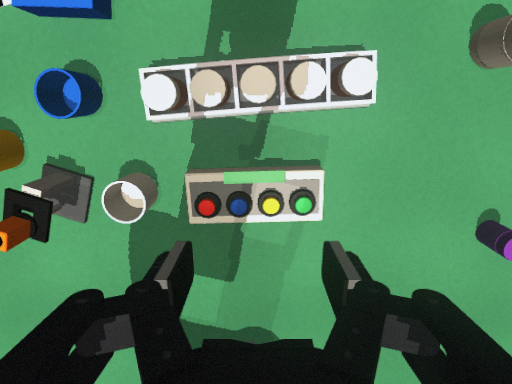

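All five jars are seated at z 0.105 with caps on their pocket centres, seen at (160,92) to (358,77). Next is the probe.

```bash
cat >> act.py <<'E'
def cups():
    reach([.40,.33,.38],R(0)); pause(.2); P=snap(); X=world(P); h=cv2.cvtColor(P["im"],cv2.COLOR_BGR2HSV); H,S=h[...,0],h[...,1]; out={}
    for n,e in dict(white=S<70,yellow=(H>20)&(H<35)&(S>120),blue=(H>100)&(H<125)&(S>120)).items():
        for b in blobs(X,.063,.075,e,60,330):
            c,r=circ(X[b])
            if .033<r<.039: out.setdefault(n,[]).append((c.round(4),round(r,4)))
    print(out); return out,P
E
python3 - <<'E'
from act import *
cups()
grip(.075,60)
reach([.4224,.3481,.29],R(73)); pause(.2); P=snap(); X=world(P); p=None
for b in blobs(X,.155,.185,None,150,384):
    r=cv2.minAreaRect((X[b][:,:2]*1000).astype(np.float32)); print("grip",r,np.median(X[b][:,2]))
    if max(r[1])<36 and min(r[1])>25 and abs(r[0][0]-422)<30: p=np.array(r[0])/1000
for b in blobs(X,.098,.117,None,150,384):
    print("fork",cv2.minAreaRect((X[b][:,:2]*1000).astype(np.float32)),np.median(X[b][:,2]))
cv2.imwrite("pics/pr.png",P["im"]); print(p)
E
```

```text
{'white': [(array([0.4463, 0.2072]), 0.0365)], 'yellow': [(array([0.5232, 0.4415]), 0.036)], 'blue': [(array([0.6068, 0.2854]), 0.0348)]}
grip ((422.55609130859375, 349.40753173828125), (29.19363784790039, 29.103784561157227), 73.22845458984375) 0.16453409382450018
fork ((441.163330078125, 342.622802734375), (70.48836517333984, 79.53953552246094), 72.11334991455078) 0.10819971182226412
fork ((611.1497802734375, 132.80653381347656), (32.83565139770508, 48.354095458984375), 79.90837860107422) 0.1047429179619248
[0.42255609 0.34940753]
```

View pics/pr.png

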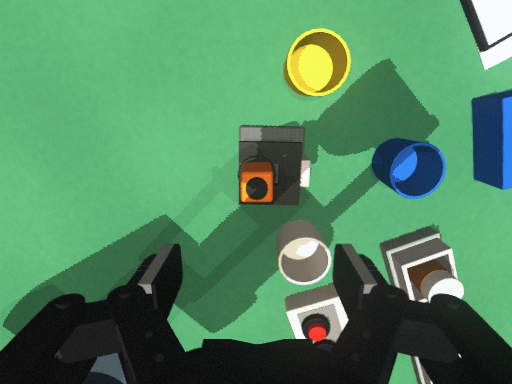

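The probe's grip is at (257,187) and aligned with the tool, and the cups are clear of the fingers. I'll grasp it, lift it, and view the cups again.

Run:
```python
from act import *
p=[.4225,.3490]
print(servo_line([*p,.126],vel=.12,until_force=8),get_obs()["tcp_pos"])
grip(.015,60); print(get_obs()["width"],get_obs()["finger_force"],get_obs()["time_s"])
servo_line([*p,.25],vel=.15); print(get_obs()["width"],get_obs()["wrist_force"])
o,P=cups(); cv2.imwrite("pics/hold.png",P["im"])
```

```text
False [0.42296846 0.34927651 0.12674214]
0.029144119575684933 59.39289093017578 54.7083
0.029270326049141926 [ 0.10516671  0.20465358 -0.76942606]
{'white': [(array([0.4464, 0.207 ]), 0.0365)], 'yellow': [(array([0.5234, 0.4417]), 0.0361)], 'blue': [(array([0.6058, 0.2858]), 0.0343)]}
```

View pics/hold.png

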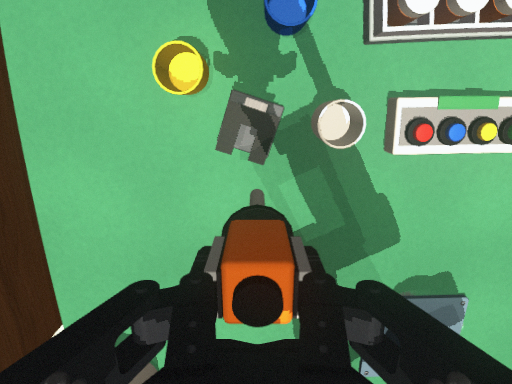

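The probe is held upright with its tip at (257,197). The blue cup is clipped at the top edge, so I'll move the view forward. Now the dips, re-measuring before each.

```bash
sed -i 's/reach(\[.40,.33,.38\]/reach([.45,.33,.38]/' act.py
python3 - <<'E'
from act import *
exp=dict(white=(.446,.2066),yellow=(.5233,.4416),blue=(.6118,.2854))
for n in("white","yellow","blue"):
    o,P=cups()
    if n not in o: cv2.imwrite("pics/miss.png",P["im"]); raise SystemExit("no "+n)
    c=min((x[0] for x in o[n]),key=lambda x:np.linalg.norm(x-exp[n]))
    reach([*c,.24],R(73)); hit=servo_line([*c,.138],vel=.08,until_force=6); print(n,c,hit,get_obs()["tcp_pos"].round(4))
    if hit: raise SystemExit
    pause(3.0); servo_line([*c,.24],vel=.12); print(get_obs()["time_s"],get_obs()["width"])
o,P=cups()
# fork check
X=world(P)
for b in blobs(X,.098,.117,None,150,200):
    print("fork",cv2.minAreaRect((X[b][:,:2]*1000).astype(np.float32)),np.median(X[b][:,2]))
E
```

```text
{'white': [(array([0.4464, 0.2072]), 0.0362)], 'yellow': [(array([0.5234, 0.4422]), 0.0358)], 'blue': [(array([0.6119, 0.2859]), 0.0359)]}
white [0.4464 0.2072] False [0.4468 0.2073 0.1385]
64.4167 0.02931734454715857
{'white': [(array([0.4467, 0.2072]), 0.0362)], 'yellow': [(array([0.5235, 0.4418]), 0.0358)], 'blue': [(array([0.612, 0.286]), 0.0359)]}
yellow [0.5235 0.4418] False [0.5239 0.4421 0.1388]
72.5167 0.029407121026736368
{'white': [(array([0.4464, 0.2068]), 0.0364)], 'yellow': [(array([0.5236, 0.4419]), 0.0359)], 'blue': [(array([0.6119, 0.2859]), 0.0359)]}
blue [0.6119 0.2859] False [0.6123 0.286  0.1388]
80.5667 0.02926575708385106
{'white': [(array([0.4461, 0.2071]), 0.0364)], 'yellow': [(array([0.5234, 0.4419]), 0.0359)], 'blue': [(array([0.6119, 0.286 ]), 0.0359)]}
fork ((617.6700439453125, 7.914610862731934), (47.5162353515625, 22.504638671875), 10.96044635772705) 0.10451582250558517
fork ((613.8936157226562, 60.55228805541992), (47.28418731689453, 47.157745361328125), 52.869293212890625) 0.1049435826471177
fork ((609.6243896484375, 125.52230834960938), (46.65758514404297, 46.97489547729492), 2.731149196624756) 0.10499061376271909
fork ((440.63128662109375, 342.23992919921875), (70.09475708007812, 79.29917907714844), 71.99256896972656) 0.10816727709010479
```

Run:
```python
from act import *
p=[.4225,.3490]
reach([*p,.26],R(73)); servo_line([*p,.140],vel=.12)
print(servo_line([*p,.123],vel=.03,until_force=3),get_obs()["tcp_pos"])
grip(.06); pause(.2); servo_line([*p,.29],vel=.15); pause(.2); P=snap(); X=world(P)
for b in blobs(X,.155,.185,None,150,384):
    print("grip",cv2.minAreaRect((X[b][:,:2]*1000).astype(np.float32)),np.median(X[b][:,2]))
cv2.imwrite("pics/hung.png",P["im"]); 
grip(0.0); reach([.36,0,.30],R(90)); pause(.2); P=snap(); X=world(P); h=cv2.cvtColor(P["im"],cv2.COLOR_BGR2HSV); H,S=h[...,0],h[...,1]
for nm,e in dict(yel=(H>20)&(H<35)&(S>120),blu=(H>100)&(H<125)&(S>120),red=((H<6)|(H>174))&(S>120),grn=(H>45)&(H<75)&(S>90)).items():
    for b in blobs(X,.061,.07,e,20,384):
        p=X[b]; print(nm,circ(p),p.mean(0).round(4))
print(get_obs()["time_s"],get_obs()["width"]); cv2.imwrite("pics/keys.png",P["im"])
cv2.imwrite("pics/hk.png",np.hstack([cv2.resize(cv2.imread(f"pics/{n}.png"),(400,300)) for n in("hung","keys")]))
```

```text
True [0.42252292 0.34904927 0.12641888]
grip ((423.1250915527344, 348.9528503417969), (29.2481632232666, 29.96372413635254), 73.10150146484375) 0.16454510260031424
yel (array([ 0.43743131, -0.02754705]), 0.01351085864007473) [ 0.4376 -0.0271  0.0622]
blu (array([0.43548945, 0.02509128]), 0.012941607274115086) [0.4354 0.0252 0.0622]
red (array([0.43339658, 0.07635643]), 0.01350701879709959) [0.4337 0.077  0.0623]
grn (array([ 0.43871102, -0.07912961]), 0.013441327959299088) [ 0.4389 -0.0788  0.0623]
89.1417 0.00015075915933937282
```

View pics/hk.png

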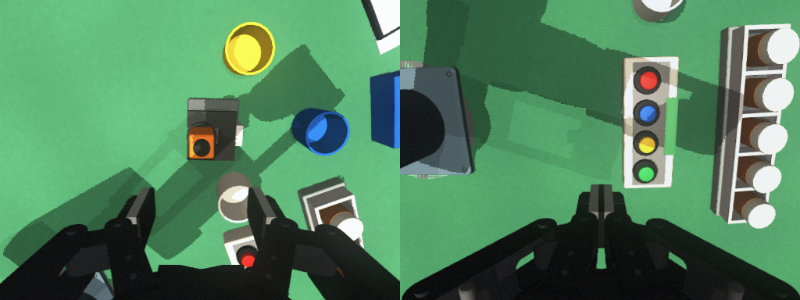

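The probe hangs in the fork at (201,147) with its grip top at 0.1645, and the keys are measured at (649,80) red, (649,113) blue, (649,144) yellow and (649,174) green. Now I'll press yellow and check.

Run:
```python
from act import *
for n,c in dict(yellow=(.4374,-.0273),blue=(.4355,.0251),green=(.4388,-.0790)).items():
    reach([*c,.11],R(90)); servo_line([*c,.066],vel=.1); f0=get_obs()["wrist_force"][2]
    hit=servo_line([*c,.0545],vel=.02,until_force=9); o=get_obs(); print(n,hit,o["tcp_pos"].round(4),(o["wrist_force"][2]-f0).round(2)); pause(.3); o=get_obs(); print(o["tcp_pos"][2],o["wrist_force"][2]-f0)
    servo_line([*c,.11],vel=.1)
print(get_obs()["time_s"])
```

```text
yellow True [ 0.4382 -0.0275  0.056 ] 6.69
0.05599204950888122 7.601229987558122
blue True [0.4363 0.0249 0.056 ] 6.52
0.05599238198864462 7.347952072935393
green True [ 0.4395 -0.0792  0.056 ] 7.52
0.056014454508344566 7.965665489117838
97.1833
```

Each key bottomed out at 6 mm of travel with over 7 N. I'll do a final check before handing in.

Run:
```python
from act import *
o,P=cups(); X=world(P)
for b in blobs(X,.155,.185,None,100,330): print("grip",cv2.minAreaRect((X[b][:,:2]*1000).astype(np.float32)),np.median(X[b][:,2]))
reach([*(pocket(0)-[.1,0]),.38],R(0)); pause(.2); P=snap(); X=world(P)
for b in blobs(X,.098,.115,None,150,250): print(circ(X[b]),np.median(X[b][:,2]).round(4))
cv2.imwrite("pics/end.png",P["im"]); im,d=grab_frame("scene"); cv2.imwrite("pics/ends.png",im)
```

```text
{'white': [(array([0.4462, 0.2069]), 0.0363)], 'yellow': [(array([0.5235, 0.4419]), 0.0356)], 'blue': [(array([0.6117, 0.2861]), 0.0359)]}
grip ((422.73089599609375, 348.13946533203125), (29.900320053100586, 30.0888671875), 72.66120910644531) 0.1645725526570409
(array([ 0.6304605 , -0.13827889]), 0.024011071771383286) 0.1051
(array([ 0.62399042, -0.07174239]), 0.024709071964025497) 0.1051
(array([ 0.61970931, -0.00666095]), 0.02400060184299946) 0.1052
(array([0.61452049, 0.05985716]), 0.024326806887984276) 0.1053
(array([0.60976553, 0.12479039]), 0.024532871320843697) 0.1052
(array([0.43522966, 0.344055  ]), 0.04895462840795517) 0.1082
```

View pics/ends.png

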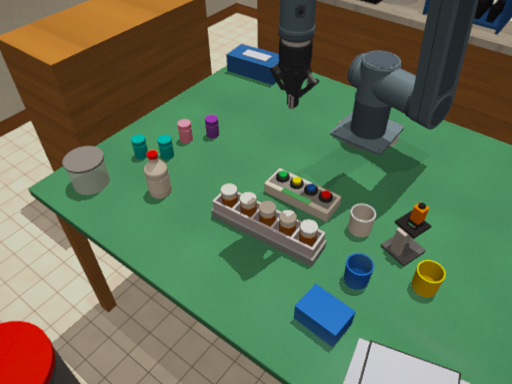

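All five jars are in their pockets from (229,195) to (308,232), the probe hangs at (419,217), the cups stand upright, and the bottle and tip box have not moved.

```bash
python3 -c "
from station import *
print(hand_in())"
```

```text
the job is handed in; nothing more can be done
None
```

I handed the job in after about 100 s of the 208 s allowed: five amber jars seated in pockets, probe dipped in white, yellow, then blue and hung back in its fork, and yellow, blue and green keys pressed in order; the verdict was not shown.

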